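Freshly lacquered front panel onto its drying stand

TASK

The long front panel has a fresh finish: pick it up by its edges only, without touching its grey face, and lift it clear of its wooden block. Set it down gently, face up, centred on the four-post stand and in line with it, and let go. Leave the short panel where it lies.

Things in the scene. Friction and masses are not known exactly. Their poses are not given: they have to be found in the camera images.
- panel_center (a point): Centre (half-way up) of the long front panel: loose aluminium plate 120 mm long (x), 56 wide (y), 6 thick, 0.1 kg, bare edges 5 mm high, grey face with dark round holes on top (z). It lies level, middle on a fixed wooden block 50 (x) by 30 (y) by 40 mm high: its long edges overhang 13 mm, centre 43 mm above the bench.
- panel_face: The long panel's grey lacquered face, not to be touched: 116 by 52 mm, the top 1 mm of the plate, set in 2 mm from every edge; moves with the panel. Origin at the centre of its underside, 5 mm above the panel's underside; axes as the panel's.
- stand_top (a point): Drying stand, fixed: steel base 110 (x) by 36 (y) by 6 mm with four posts 8 mm across at x +-40, y +-13 mm, rubber tips ending 40 mm above the bench. The point is midway between the tips at their height; x along the stand. A seated panel's centre is 3 mm above it; the panel overhangs the posts; either end may lead.
- short_center (a point): Centre (half-way up) of the short front panel, to be left alone: like the long one but 66 mm long (x) by 56 mm wide, on a block of the same size. The two blocks and the stand change places from start to start, side by side, at least 170 mm apart.
Things that resemble listed ones, but are neither listed nor needed, are in the scene too. What is shaped like the part that bears panel_center but green or orange is not meant. Leave any pink or purple look-alike of the part that bears stand_top alone.

How it is judged:
On the way:
1. the long panel is held in the fingers, 25 mm or more above where it lay (height (world z) of panel_center above 0.068 m and contact force between the fingers and panel above 0.5 N), for 0.2 s.
At the end, for the whole second after the job is handed in: The long panel rests still, face up and level (within 3 degrees) on the four posts, its centre within 12 mm of the stand's centre and its length within 10 degrees of the stand's; the short panel is within 20 mm of where it lay (horizontal distance between panel_center and stand_top below 0.012 m and z of panel_center in the frame of stand_top between 0 and 0.006 m and angle between the x axis of panel_center and the x axis of stand_top, either way round below 0.175 rad and angle between panel_center's own z axis and vertical below 0.06 rad and linear speed of panel below 0.02 m/s and distance of short_center from where it was at the start of the episode below 0.02 m); the robot touches nothing.
It fails at once if the long panel's grey face is touched by the robot (over 0.5 N) (contact force between any of the fingers, the arm and panel_face above 0.5 N).
It fails at once if the long panel is let go or thrown in mid-air, more than 12 mm above its seat (contact force between anything else and panel below 0.02 N and height (world z) of panel_center above 0.055 m).
It fails at once if the short panel is moved more than 20 mm (distance of short_center from where it was at the start of the episode above 0.02 m).
It also fails if it takes over 42 s, if anything falls off the work surface, if the arm or the gripper's body presses on something with over 40 N, if the wrist force passes 120 N, or if a joint passes its speed limit or range.

ROBOT

A 6-joint arm with a two-finger parallel gripper is mounted at the origin on the work surface. World frame = base frame: x ahead of the robot, y to its left, z up, the work surface at z = 0. Lengths are in m, angles in rad, forces in N, time in s.
With the tool pointing down it reaches from about 0.4 to 0.825 m from the base axis. Payload 7 kg.
Tool frame: the origin (TCP) lies midway between the tips of the shut fingers; the grasp point (between the pads) lies 19 mm behind it; z points along the fingers, y is the line along which they close (so a half turn about z gives the same grasp; the last joint's range is limited). The gripper opens to 88 mm and grips with 3 to 60 N. Pads are 19 mm wide; open, the fingers measure 130 mm over their backs; the gripper's body (78 mm by 193 mm) begins 47 mm behind the grasp point.
Start: joints at [1.455, 0.359, 0.012, 0, -1.224, -0.288], TCP at [0.265, 0.621, 0.227] pointing down, gripper open.
Joint ranges: [-3.07, 3.07], [-1.43, 2.12], [-1.02, 1.25], [-3.03, 1.67], [-3.05, -0], [-3.03, 3.03]. Speed limits (rad/s): [2.39, 2.39, 3.01, 3.14, 3.14, 3.14].

INTERFACE

Orientations are given as [roll, pitch, yaw] about the fixed x, y, z axes, in that order (R = Rz(yaw) Ry(pitch) Rx(roll)).
In Python, from station import arm gives the robot as it stands. The module is installed in compiled form; this text tells all that it offers.
- The arm moves only by the tool carry_out, never from a script. Its argument "commands" is a list of rows, each a list of 4 numbers: the shift along the world's x, y, z in units of 50 mm (1.0 is 50 mm), then the turn about the world's z in units of 6 degrees (1.0 is 6 degrees). A call has exactly 10 rows; each row is the pose to reach, as a shift and turn from the pose commanded when the call began; what a row does not reach only later rows make up. A row lasts 1/8 s, in which the tool goes at most 62.5 mm and 10.7 degrees, less where a joint would pass 70% of its speed; a pose out of reach is approached as far as the arm can. A call with a gripper value outside its range is refused whole. "claw" is the closure, from 0 (fully open) to 1 (shut), set as the call begins (left out, the last holds). The fingers move at their own pace and stop on an object; "force" is the grip in N (left out, the last holds). Time passes only in rows, so rows that repeat a pose let the fingers close, or fill a call up. It gives the time, the measured TCP pose, the force, the opening and the grip force at its end, in the units of the state.
- arm.get_state(): the state, without advancing time (a new reading comes with each control period).
- arm.grab_frame(name): name is "scene" or "top"; returns a dict with "pixels" (480x640x3 uint8, red, green, blue), "fx", "fy", "cx", "cy" (pixels), "k1" (the pictures are not rectified: a ray, as slopes to the right and down, at radius r is drawn at 1 + k1 r^2 times it, then the intrinsics apply), "eye" and "orientation" of the camera in the world. Camera axes: x right, y down, z forward; pixel columns grow to the right and rows downward; lengths in m; the calibration is good to about 2 mm. A picture is of the moment at which its call begins. There is no depth.
- arm.job_done(): hands the job in; it is judged then, once.
Trained networks look in a picture, given as the dict that the camera call returned (one of the last four; its "shot" number tells which), for a name from the list of things; names that differ only in an ending like _2 or _b are one class to them, and where a whole thing is asked for, a point or a joint stands for the part that bears it (a point fixed in the world has none). Each returns a list of dicts, best first, with "conf" (0 to 1); they miss things now and then, are a little off and sometimes report something else, mostly with a low value. They report only what shows in the picture. A call takes as long as a camera call. They do not tell look-alikes from the thing itself.
- arm.regions_of(picture, query): "pixels" (480x640 bool, what is visible of it) and "uv" ([column, row] in pixels, amid what is visible of it).
- arm.mark_of(picture, query): "uv" ([column, row] in pixels: a listed point, or the origin of a listed thing).
The state is a dict: "t": time; "q": joint angles; "qd": joint speeds; "joint_efforts": joint torques, N m; "eef_pos": TCP position; "ee_rot": TCP orientation; "force": force on the tool from outside, world axes, zero at the start; "moment": the same for the moment, N m; "width": finger opening in m; "gripper_force": force on a finger pad.
Only numpy, scipy, OpenCV 4.12 (cv2) and the standard library are available. Lean on these libraries where they do the work, as an engineer would, in place of code of your own. Each camera call takes 0.05 s, during which the arm holds its last target. There are 200 camera calls.

## Working session

There is one attempt and no reset: what is moved stays moved. The work goes in short steps, Python scripts to look and compute and a tool call to move; the robot and the scene stay as the last step left them, time stands still between calls to the robot, and variables do not carry over. Pictures are saved under pics/ and viewed, at most 10 in all, crops included, and the job is handed in when it is done.

Besides the shell and the picture viewer there is one more tool, called after ">>>" as a command line: name --pt "numbers of a row" for each row, then --argument value for the rest. carry_out: Moves the arm, as the interface text tells. Its arguments: {"type":"object","properties":{"commands":{"type":"array","items":{"type":"array","items":{"type":"number"}}},"claw":{"type":"number"},"force":{"type":"number"}},"required":["commands"]}

```bash
mkdir -p pics; cat > h.py <<'E'
import numpy as np, cv2
from station import arm
from scipy.spatial.transform import Rotation as R
def rot(o):
    o=np.array(o,float)
    return o if o.shape==(3,3) else R.from_euler('xyz',o).as_matrix()
def K(p): return np.array([[p['fx'],0,p['cx']],[0,p['fy'],p['cy']],[0,0,1.]])
def world(p,uv,z):
    uv=np.array(uv,float).reshape(-1,1,2)
    n=cv2.undistortPoints(uv,K(p),np.array([p['k1'],0,0,0,0.])).reshape(-1,2)
    d=np.c_[n,np.ones(len(n))]@rot(p['orientation']).T
    e=np.array(p['eye']); return e+d*((z-e[2])/d[:,2])[:,None]
def pix(p,X):
    c=(np.array(X,float).reshape(-1,3)-p['eye'])@rot(p['orientation'])
    return cv2.projectPoints(c,np.zeros(3),np.zeros(3),K(p),np.array([p['k1'],0,0,0,0.]))[0].reshape(-1,2)
def save(p,n,crop=None,s=1):
    im=p['pixels'][:,:,::-1]
    if crop: a,b,c,d=crop; im=im[b:d,a:c]
    cv2.imwrite('pics/'+n,cv2.resize(im,None,fx=s,fy=s,interpolation=cv2.INTER_CUBIC))
E
python3 - <<'E'
from h import *
for n in('scene','top'):
    p=arm.grab_frame(n); save(p,n+'1.png'); print(n,p['eye'],p['orientation'],p['fx'],p['k1'])
    for q,z in(('panel_center',.043),('stand_top',.04),('short_center',.043)):
        for m in arm.mark_of(p,q): print(q,'mark',np.round(m['uv']),round(m['conf'],2),world(p,m['uv'],z).round(3))
        for m in arm.regions_of(p,q):
            c,_=cv2.findContours(m['pixels'].astype('uint8'),0,1); c=np.vstack(c).reshape(-1,2)
            w=world(p,c,.046 if 'stand' not in q else .04)[:,:2]
            print(q,'reg',np.round(m['uv']),round(m['conf'],2),m['pixels'].sum(),cv2.minAreaRect((w*1000).astype('float32')))
s=arm.get_state(); print(s['t'],s['eef_pos'],s['ee_rot'],s['width'])
E
```

```text
scene [1.2219008  0.54186629 0.78637988] [-2.236457   -0.00401561  2.13370694] 585.9637714675418 0.0006858392574644584
panel_center mark [296. 238.] 0.67 [[0.443 0.01  0.043]]
panel_center mark [317. 337.] 0.67 [[0.649 0.191 0.043]]
panel_center reg [298. 239.] 0.88 881 ((452.5418701171875, 14.715194702148438), (117.19587707519531, 53.12419891357422), 46.1943244934082)
panel_center reg [318. 336.] 0.85 1734 ((643.92724609375, 189.99681091308594), (120.02092742919922, 57.433319091796875), 0.746058464050293)
panel_center reg [275. 273.] 0.65 1400 ((558.135986328125, 37.82275390625), (64.33937072753906, 124.25043487548828), 69.60757446289062)
stand_top mark [399. 294.] 0.89 [[0.479 0.26  0.04 ]]
stand_top mark [521. 284.] 0.73 [[0.331 0.442 0.04 ]]
stand_top mark [412. 237.] 0.57 [[0.311 0.209 0.04 ]]
stand_top reg [411. 254.] 0.93 686 ((339.1767578125, 225.90721130371094), (141.7220458984375, 43.019039154052734), 8.980487823486328)
stand_top reg [397. 309.] 0.92 929 ((496.2156677246094, 266.5613098144531), (135.0331268310547, 38.296566009521484), 13.019159317016602)
stand_top reg [517.
[... 1342 characters left out ...]
57. 324.] 0.98 1072 ((314.0180969238281, 210.16517639160156), (107.5177993774414, 38.89329528808594), 7.69337797164917)
stand_top reg [235. 247.] 0.74 948 ((468.7243347167969, 250.3668975830078), (105.86705017089844, 38.41336441040039), 13.660056114196777)
stand_top reg [143. 324.] 0.71 1114 ((323.74468994140625, 424.1788330078125), (106.03079223632812, 48.0361442565918), 10.101591110229492)
short_center mark [501. 182.] 0.68 [[ 0.592 -0.28   0.043]]
short_center reg [500. 183.] 0.98 925 ((587.620361328125, -278.5313720703125), (56.3912353515625, 66.80023956298828), 79.92745208740234)
0.7 [0.26521427 0.620661   0.22656791] [ 3.14158473e+00  2.20305601e-05 -4.03802180e-01] 0.08751096574351926
```

View pics/scene1.png

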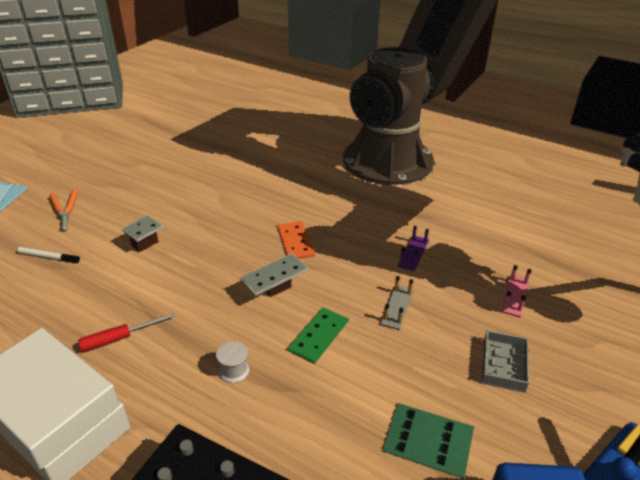

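View pics/top1.png

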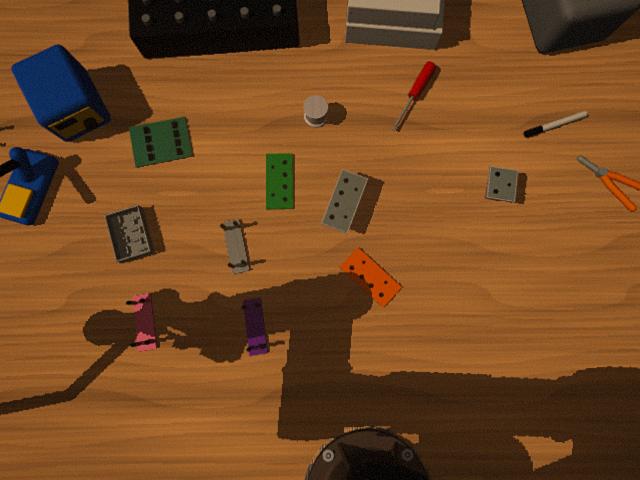

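Long-panel candidates in the top view are (343,202) grey, (280,181) green and (371,276) orange. The grey one fits: it has a lacquered grey face and sits on a wooden block. The short grey panel is at (502,184). Stand candidates are (235,246) steel, (145,322) pink and (256,326) purple, and the steel one fits. I'll confirm both choices with an enlarged crop and a model overlay.

```bash
cat >> h.py <<'E'
def box(x,y,a,l,w,z):
    c,s=np.cos(a),np.sin(a); q=np.array([[1,1],[-1,1],[-1,-1],[1,-1]])*[l/2,w/2]
    return np.c_[q@np.array([[c,s],[-s,c]])+[x,y],np.full(4,z)]
def draw(p,polys,crop,s):
    a,b,c,d=crop; im=cv2.resize(p['pixels'][b:d,a:c,::-1],None,fx=s,fy=s,interpolation=cv2.INTER_CUBIC)
    for P in polys: cv2.polylines(im,[(((pix(p,P)+.5-[a,b])*s)*16).astype(np.int32)],True,(255,0,255),1,cv2.LINE_AA,4)
    return im
E
python3 - <<'E'
from h import *
pa=(.5565,.0365,np.radians(-21)); st=(.479,.2565,np.radians(13.5))
P=[box(*pa,.12,.056,.046),box(*st,.08,.026,.04),box(*st,.11,.036,.006)]
t=arm.grab_frame('top'); s=arm.grab_frame('scene')
A=draw(t,P,(210,150,390,290),4)[:, :720]; A=cv2.resize(A,(720,560))
cv2.imwrite('pics/ov_top.png',A); cv2.imwrite('pics/ov_sc.png',draw(s,P,(230,230,430,340),4))
E
```

```text
(no output)
```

View pics/ov_top.png

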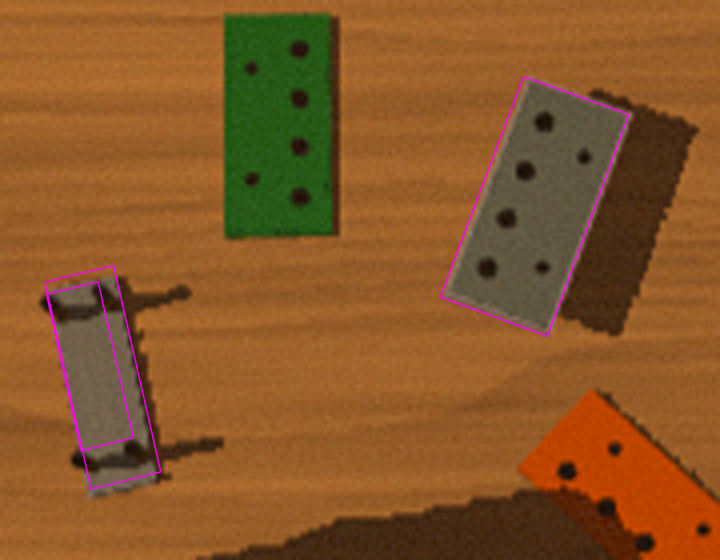

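View pics/ov_sc.png

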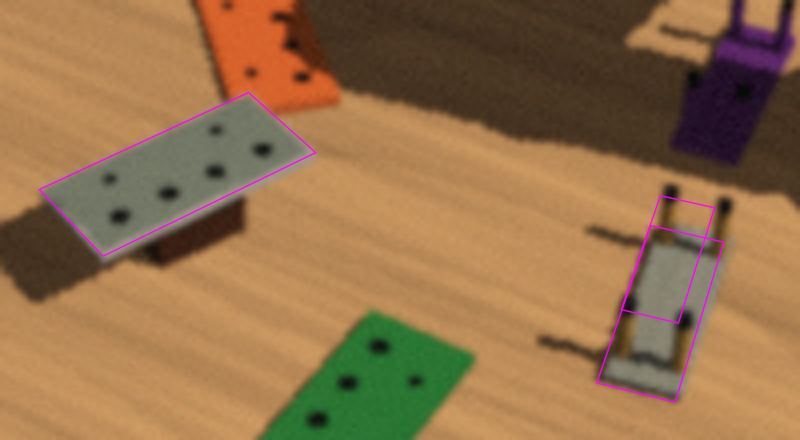

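The overlay fits the grey panel on its wooden block closely. The steel stand's outline sits about 2 px too far in +x, so I'll refine it from the tips: scene crop (671,191), (725,205), (630,303), (684,320).

```bash
python3 - <<'E'
from h import *
t=arm.grab_frame('top'); s=arm.grab_frame('scene')
u=np.array([[671,191],[725,205],[684,320],[630,303]])/4+[229.5,229.5]
w=world(s,u,.040)[:,:2]*1000; print(w.round(1),w.mean(0),cv2.minAreaRect(w.astype('float32')))
u=np.array([[46,303],[99,290],[135,450],[78,460]])/4+[209.5,149.5]
w=world(t,u,.038)[:,:2]*1000; print(w.round(1),w.mean(0),cv2.minAreaRect(w.astype('float32')))
E
```

```text
[[437.6 237.7]
 [432.9 263.4]
 [511.9 280. ]
 [515.2 254.9]] [474.40775607 259.01021037] ((474.77001953125, 258.8463134765625), (81.3775405883789, 26.18669319152832), 11.876605987548828)
[[510.7 278.8]
 [517.  252.8]
 [437.1 233.8]
 [432.5 261.5]] [474.31661972 256.72644854] ((473.8118896484375, 256.91705322265625), (82.11009216308594, 27.96292495727539), 13.387269973754883)
```

>>> carry_out --pt "1.2 -1.2 0 0" --pt "2.2 -2.4 0 0" --pt "3 -4 0 0.35" --pt "4 -6 0 0.35" --pt "5 -8 0 0.35" --pt "5.8 -10 0 0.35" --pt "5.8 -11.6 0 0.35" --pt "5.82 -11.68 0 0.35" --pt "5.82 -11.68 0 0.35" --pt "5.82 -11.68 0 0.35" --claw 0

```text
t: 2.15
eef_pos: [0.5455, 0.0689, 0.227]
ee_rot: [-3.141, -0.001, -0.367]
force: [0.9, 0.9, -0.0]
width: 0.0875
gripper_force: 0.0
```

>>> carry_out --pt "0 0 0 0" --pt "0 0 0 0" --pt "0 0 -0.5 0" --pt "0 0 -1 0" --pt "0 0 -1.5 0" --pt "0 0 -2 0" --pt "0 0 -2 0" --pt "0 0 -2 0" --pt "0 0 -2 0" --pt "0 0 -2 0"

```text
t: 3.4
eef_pos: [0.5454, 0.0711, 0.1274]
ee_rot: [-3.14, -0.001, -0.367]
force: [-0.1, -0.2, 0.1]
width: 0.0873
gripper_force: 0.0
```

```bash
python3 - <<'E'
from h import *
p=arm.get_state(); print(p['eef_pos'],p['ee_rot'],p['force'])
P=[box(.5565,.0365,np.radians(-21),.12,.056,.046)]
s=arm.grab_frame('scene'); cv2.imwrite('pics/near.png',draw(s,P,(200,150,390,300),4))
for m in arm.mark_of(s,'panel_center'): print(m['uv'],m['conf'],world(s,m['uv'],.043))
E
```

```text
[0.54544539 0.07114472 0.12742358] [-3.14046269e+00 -1.06509268e-03 -3.67013974e-01] [-0.10773766 -0.16035277  0.07925065]
[274.3, 273.0] 0.88 [[0.55566664 0.03626555 0.043     ]]
[320.5, 333.8] 0.79 [[0.63988959 0.19164817 0.043     ]]
[295.4, 237.9] 0.77 [[0.44443513 0.01037406 0.043     ]]
```

View pics/near.png

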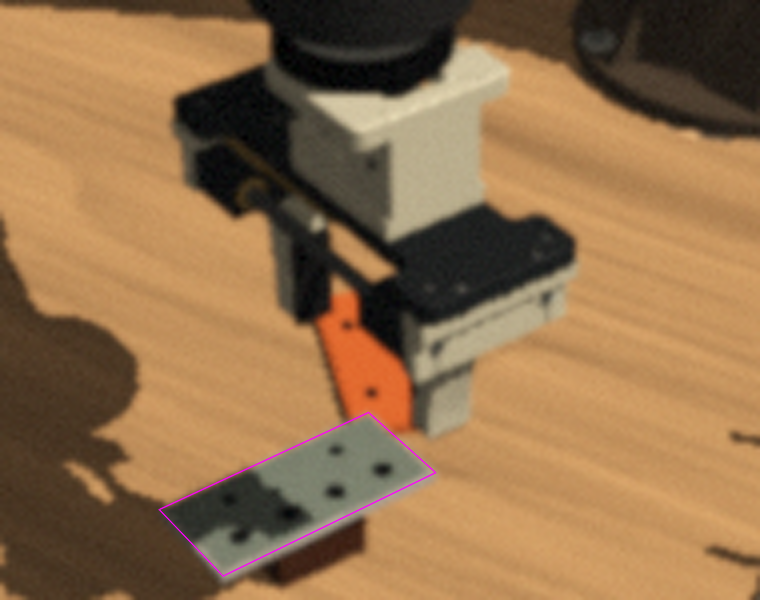

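The picture shows the gripper aligned in yaw but still behind the panel, and the overlay still fits at crop (300,495). I'll shift sideways first, then descend.

>>> carry_out --pt "0.1 -0.35 0 0" --pt "0.22 -0.69 0 0" --pt "0.22 -0.69 0 0" --pt "0.22 -0.69 -0.3 0" --pt "0.22 -0.69 -0.6 0" --pt "0.22 -0.69 -0.9 0" --pt "0.22 -0.69 -0.9 0" --pt "0.22 -0.69 -0.9 0" --pt "0.22 -0.69 -0.9 0" --pt "0.22 -0.69 -0.9 0"

```text
t: 4.75
eef_pos: [0.5563, 0.0365, 0.0821]
ee_rot: [-3.141, -0.001, -0.367]
force: [-0.2, 0.4, 0.5]
width: 0.0877
gripper_force: 0.0
```

```bash
python3 - <<'E'
from h import *
s=arm.grab_frame('scene'); cv2.imwrite('pics/near2.png',draw(s,[],(200,170,390,310),4))
E
```

```text
(no output)
```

View pics/near2.png

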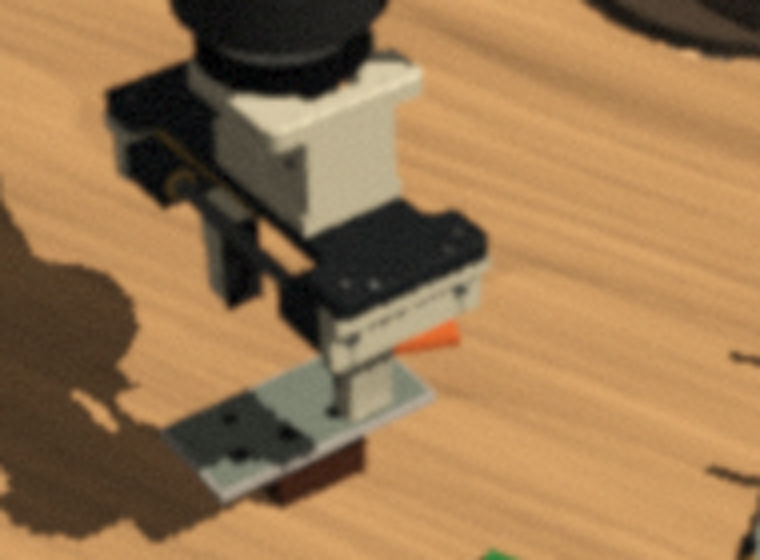

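The fingers straddle the long edges, centred in the picture at about crop (300,400). I'll descend.

>>> carry_out --pt "0 0 -0.2 0" --pt "0 0 -0.4 0" --pt "0 0 -0.6 0" --pt "0 0 -0.8 0" --pt "0 0 -1 0" --pt "0 0 -1.18 0" --pt "0 0 -1.18 0" --pt "0 0 -1.18 0" --pt "0 0 -1.18 0" --pt "0 0 -1.18 0"

```text
t: 6.05
eef_pos: [0.5562, 0.0364, 0.0229]
ee_rot: [-3.141, -0.0, -0.367]
force: [0.6, 0.1, -0.3]
width: 0.0875
gripper_force: 0.0
```

>>> carry_out --pt "0 0 0 0" --pt "0 0 0 0" --pt "0 0 0 0" --pt "0 0 0 0" --pt "0 0 0 0" --pt "0 0 0 0" --pt "0 0 0 0" --pt "0 0 0 0" --pt "0 0 0 0" --pt "0 0 0 0" --claw 0.5 --force 15

```text
t: 7.3
eef_pos: [0.556, 0.0363, 0.0226]
ee_rot: [3.142, 0.0, -0.367]
force: [0.4, -0.4, 0.5]
width: 0.056
gripper_force: 15.0
```

>>> carry_out --pt "0 0 0.1 0" --pt "0 0 0.25 0" --pt "0 0 0.45 0" --pt "0 0 0.65 0" --pt "0 0 0.85 0" --pt "0 0 1 0" --pt "0 0 1.1 0" --pt "0 0 1.1 0" --pt "0 0 1.1 0" --pt "0 0 1.1 0" --force 20

```text
t: 8.55
eef_pos: [0.5558, 0.0362, 0.0771]
ee_rot: [3.141, 0.001, -0.367]
force: [-0.6, -0.1, -2.0]
width: 0.0558
gripper_force: 20.0
```

>>> carry_out --pt "-0.1 0.25 0 0.3" --pt "-0.3 0.8 0 1" --pt "-0.55 1.5 0 1.9" --pt "-0.8 2.2 0 2.8" --pt "-1.1 2.9 0 3.7" --pt "-1.3 3.6 0 4.5" --pt "-1.5 4.1 0 5.2" --pt "-1.62 4.4 0 5.55" --pt "-1.63 4.43 0 5.6" --pt "-1.63 4.43 0 5.6"

```text
t: 9.8
eef_pos: [0.4744, 0.2575, 0.0774]
ee_rot: [3.141, 0.0, 0.219]
force: [-0.1, -0.2, -1.3]
width: 0.0558
gripper_force: 20.0
```

```bash
python3 - <<'E'
from h import *
p=arm.get_state(); print(p['eef_pos'],p['ee_rot'],p['gripper_force'],p['width'])
z=p['eef_pos'][2]+.019; a=np.radians(12.6); st=(.4743,.258,a)
P=[box(*st,.12,.056,z+.004),box(*st,.08,.026,.04)]
s=arm.grab_frame('scene'); cv2.imwrite('pics/over.png',draw(s,P,(310,180,500,330),4))
E
```

```text
[0.47441533 0.25747157 0.07743081] [3.14134109e+00 3.83341778e-04 2.18733765e-01] 19.99632328748703 0.05577804134279771
```

View pics/over.png

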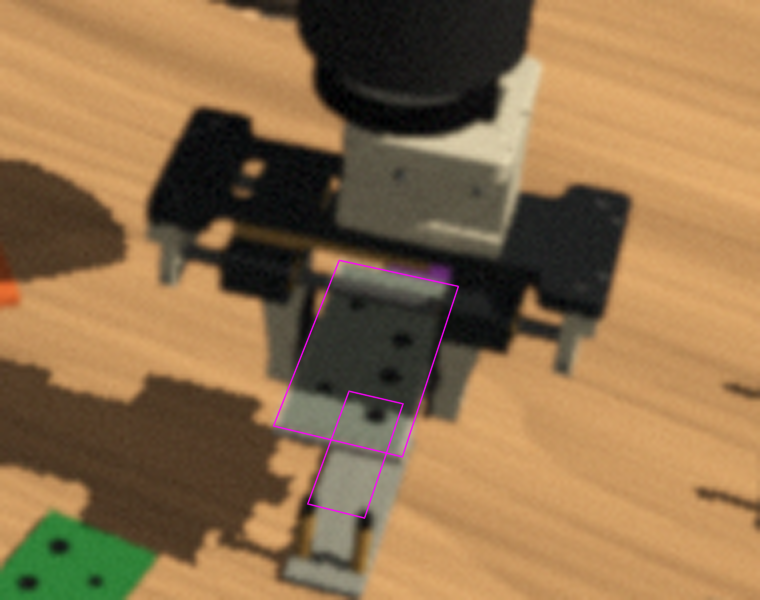

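The held panel matches its outline around crop (365,360), level and above the stand. The front post tips, at about (305,510) and (362,520), agree with the estimate. I'll lower it.

>>> carry_out --pt "0 0.01 -0.2 0" --pt "0 0.01 -0.4 0" --pt "0 0.01 -0.6 0" --pt "0 0.01 -0.75 0" --pt "0 0.01 -0.88 0" --pt "0 0.01 -0.96 0" --pt "0 0.01 -1 0" --pt "0 0.01 -1.03 0" --pt "0 0.01 -1.05 0" --pt "0 0.01 -1.05 0"

```text
t: 11.1
eef_pos: [0.4746, 0.2584, 0.0252]
ee_rot: [-3.141, -0.0, 0.219]
force: [-0.5, -0.3, -0.4]
width: 0.0556
gripper_force: 20.0
```

>>> carry_out --pt "0 0 -0.01 0" --pt "0 0 -0.02 0" --pt "0 0 -0.03 0" --pt "0 0 -0.04 0" --pt "0 0 -0.04 0" --pt "0 0 -0.04 0" --pt "0 0 -0.04 0" --pt "0 0 -0.04 0" --pt "0 0 -0.04 0" --pt "0 0 -0.04 0"

```text
t: 12.35
eef_pos: [0.4745, 0.2584, 0.0231]
ee_rot: [-3.142, -0.0, 0.219]
force: [0.7, 0.0, -0.9]
width: 0.0554
gripper_force: 20.0
```

>>> carry_out --pt "0 0 -0.01 0" --pt "0 0 -0.02 0" --pt "0 0 -0.02 0" --pt "0 0 -0.02 0" --pt "0 0 -0.02 0" --pt "0 0 -0.02 0" --pt "0 0 -0.02 0" --pt "0 0 -0.02 0" --pt "0 0 -0.02 0" --pt "0 0 -0.02 0" --force 6

```text
t: 13.6
eef_pos: [0.4746, 0.2584, 0.0224]
ee_rot: [-3.142, -0.0, 0.219]
force: [-2.6, -1.0, 5.1]
width: 0.0558
gripper_force: 6.0
```

The panel is in contact with the stand (5 N upward), so I'll open the gripper.

>>> carry_out --pt "0 0 0 0" --pt "0 0 0 0" --pt "0 0 0 0" --pt "0 0 0 0" --pt "0 0 0 0" --pt "0 0 0 0" --pt "0 0 0 0" --pt "0 0 0 0" --pt "0 0 0 0" --pt "0 0 0 0" --claw 0

```text
t: 14.85
eef_pos: [0.4745, 0.2584, 0.022]
ee_rot: [3.142, 0.0, 0.219]
force: [0.2, 0.3, -0.8]
width: 0.0876
gripper_force: 0.0
```

>>> carry_out --pt "0 0 0.2 0" --pt "0 0 0.5 0" --pt "0 0 0.8 0" --pt "0 0 1.2 0" --pt "0 0 1.8 0" --pt "0 0 2.5 0" --pt "0 1 3 0" --pt "0 2 3 0" --pt "0 3 3 0" --pt "0 4 3 0"

```text
t: 16.1
eef_pos: [0.4744, 0.46, 0.1738]
ee_rot: [-3.14, -0.001, 0.219]
force: [0.4, 0.3, 0.1]
width: 0.0874
gripper_force: 0.0
```

```bash
python3 - <<'E'
from h import *
p=arm.get_state(); print(p['t'],p['eef_pos'],p['force'])
st=(.4743,.258,np.radians(12.6)); P=[box(*st,.12,.056,.046)]
s=arm.grab_frame('scene'); A=draw(s,P,(340,220,480,360),4)
t=arm.grab_frame('top'); B=draw(t,P,(190,190,250,330),4)
cv2.imwrite('pics/end.png',np.hstack([A,B]))
E
```

```text
16.1 [0.47443232 0.4599626  0.17375642] [0.35171343 0.34775005 0.11797311]
```

View pics/end.png

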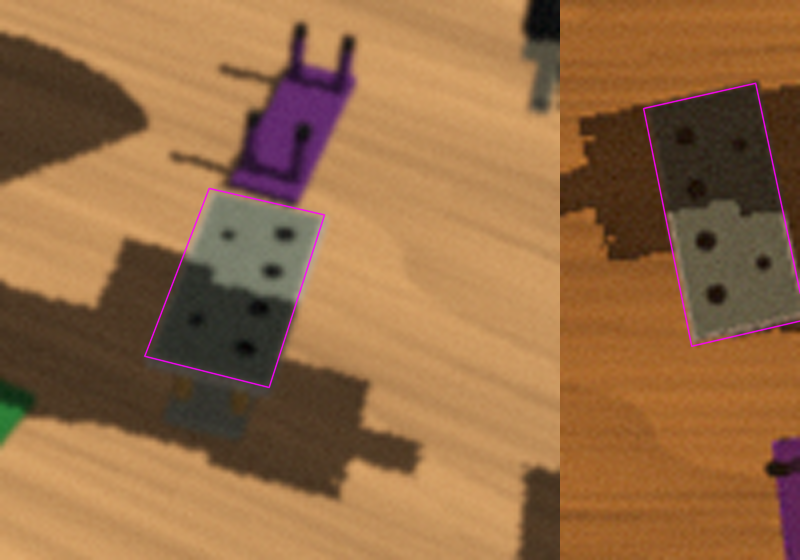

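The panel rests level and face up on the stand, and its outline matches in both views at crop (235,290) and (720,215). The robot is clear of it.

```bash
python3 -c "
from station import arm
print(arm.job_done())"
```

```text
the job is handed in; nothing more can be done
None
```

The long panel was picked up by its edges, set down face up on the steel stand, and released. In the final pictures it is centred and in line. I handed the job in at about 16 s, with the short panel never approached; no verdict was returned.

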